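# Feel the end float of a printer's feed-roller shaft and leave it centred

### The arm

A 6-joint arm with a two-finger parallel gripper is mounted at the origin on the work surface. World frame = base frame: x ahead of the robot, y to its left, z up, the work surface at z = 0. Lengths are in m, angles in rad, forces in N, time in s.
With the tool pointing down it reaches from about 0.4 to 0.925 m from the base axis. Payload 3.4 kg.
Tool frame: the origin (TCP) lies at the very end of the fingers, on their centre line; the grasp point (between the pads) lies 19 mm behind it (bot.pinch_z is the z of the grasp point in the tool frame, in m); z points along the fingers, y is the direction in which the jaws open and shut (so a half turn about z gives the same grasp; the last joint's range is limited). The gripper opens to 85 mm and grips with 20 to 120 N. Pads are 22 mm wide; open, the fingers measure 114 mm over their backs; the gripper's body (76 mm by 85 mm) begins 54 mm behind the grasp point. The pads swing forward as they close: fully open they stand 13 mm farther back than shut.
Start: joints at [-1.327, 0.307, 1.506, -0, 1.328, -0.073], TCP at [0.179, -0.546, 0.231] pointing down, gripper open.
Joint ranges: [-3.12, 3.12], [-1.05, 2.28], [0.14, 2.33], [-1.42, 4.57], [0.1, 2.73], [-2.68, 2.68]. Speed limits (rad/s): [2.57, 2.57, 3.14, 3.14, 3.14, 3.14].

### API

Orientations are given as a rotation vector (axis times angle).
In Python, from rig import bot, optics, workorder gives the robot as it stands.
- The arm moves only by the tool play_rows, never from a script. Its argument "rows" is one flat list of numbers, 7 for each row, row after row: the turn, a rotation vector about the tool's x, y, z in degrees, then the shift along the tool's x, y, z in cm, then the closure in counts, from 0 (fully open) to 255 (shut). A call has 1 to 10 rows; each row shifts and turns the pose as measured when the row begins, along the tool's axes as they then stand; what a row does not reach is not made up. A row lasts 1/8 s, in which the tool goes at most 62.5 mm and 10.7 degrees, less where a joint would pass 70% of its speed; a pose out of reach is approached as far as the arm can. A call is refused whole if a number of a shift passes 6.25 or a number of a turn 10.7, either way. A call with a gripper value outside its range is refused whole. The fingers move at their own pace and stop on an object; "newtons" is the grip in N (left out, the last holds). Time passes only in rows, so rows that do not move let the fingers close. It gives the time, the measured TCP pose, the force and the opening at its end, in the units of the state.
- bot.state(): the state, without advancing time (a new reading comes with each control period).
- optics.capture(name): name is "scene" or "top"; returns a dict with "frame" (480x640x3 uint8, blue, green, red), "fx", "fy", "cx", "cy" (pixels), "D" ([k1, k2, p1, p2, k3] as OpenCV has them; the pictures are not rectified), "T" (4x4, takes a point from camera to world coordinates). Camera axes: x right, y down, z forward; pixel columns grow to the right and rows downward; lengths in m; the calibration is good to about 2 mm. A picture is of the moment at which its call begins. There is no depth.
- workorder.sign_off(): hands the job in, once; it reports no verdict.
Trained networks look in a picture, given as the dict that the camera call returned (one of the last four; its "shot" number tells which), for a name from the list of things; names that differ only in an ending like _2 or _b are one class to them, and where a whole thing is asked for, a point or a joint stands for the part that bears it (a point fixed in the world has none). Each returns a list of dicts, best first, with "conf" (0 to 1); they miss things now and then, are a little off and sometimes report something else, mostly with a low value. They report only what shows in the picture. A call takes as long as a camera call.
- optics.look_for(picture, label): "at" ([column, row] in pixels, amid what is visible of it).
- optics.regions_of(picture, label): "region" (480x640 bool, what is visible of it) and "at" ([column, row] in pixels, amid what is visible of it).
- optics.mark_of(picture, label): "at" ([column, row] in pixels: a listed point, or the origin of a listed thing).
The state is a dict: "time": time; "qpos": joint angles; "dq": joint speeds; "joint_efforts": joint torques, N m; "ee_pos": TCP position; "ee_rot": TCP orientation; "force": force on the tool from outside, world axes, zero at the start; "torque": the same for the moment, N m; "gripper_width": finger opening in m.
Only numpy, scipy, OpenCV 4.12 (cv2) and the standard library are available. Lean on these libraries where they do the work, as an engineer would, in place of code of your own. Each camera call takes 0.05 s, during which the arm holds its last target. There are 200 camera calls.

### The job

Check the end float of the feed-roller shaft clamped on the bench: push the shaft in along its axis until you feel it firmly against the inner stop, then pull it out until you feel it firmly against the outer stop, with about 10 N each time and never more than 20 N. Then set the shaft midway between the two stops you felt, to within about a millimetre, and let go of it, leaving the other things on the table where they are.

Things in the scene. Friction and masses are not known exactly. Their poses are not given: they have to be found in the camera images.
- feeder: Feed-roller unit, bolted down. Base plate 95 (its x) x 240 (its y) x 8 mm; closed grey gear case at its -y end, 105 mm high; upright bearing plate 60 mm wide, 8 mm thick, 97 mm high, at y +80 mm. Origin on the table surface, z up. The shaft runs along this body's y axis, 75 mm above the table at x = 0: -y is in (towards the gear case), +y is out.
- gear_case (a point): Centre of the top of the closed gear case (80 x 70 x 105 mm). Two stops for the shaft are hidden inside it (stop_in_face, stop_out_face, met by the shaft's collar). Free travel from stop to stop is 10 to 18 mm, and the middle of it puts the knob's centre at feeder y = 142 to 158 mm; both differ each time and can only be felt. The stops are a little springy, both alike: they yield about 0.07 mm per newton.
- roller_shaft: Shaft with a rubber roller (34 mm diameter, 88 mm long) and, outside the bearing plate, a plain black round knob to hold it by: 30 mm diameter, 36 mm long along the shaft. Origin at the centre of the knob, 75 mm above the table; axes as the feeder's. It slides along the feeder's y only, with 1 to 2 N of dry friction, so it stays where it is left. Starts at feeder y = 138 to 162 mm.
- spare_roller: loose spare rubber roller, 170 mm long, 34 mm high, lying on square end blocks beyond the unit (bystander); origin under its centre
- screwdriver: screwdriver lying on the table on the robot's side of the unit (bystander); origin under its middle
- gel_bottle: standing white gel bottle, 56 mm diameter, 170 mm high (bystander); origin at centre of its underside
- paper_core: standing paper tube, 52 mm diameter, 100 mm high (bystander); origin at centre of its underside
- gear: loose flat plastic wheel, 44 mm diameter, 12 mm high (bystander); origin under its centre
- screw_cup: small open steel cup, 64 mm diameter, 40 mm high (bystander); origin under its centre

How it is judged:
On the way, in this order (a step that is already met when the one before it is completed fails the run):
1. the shaft is pushed in against its inner stop with more than 4 N, for 0.1 s (contact force between collar and stop_in_face above 4 N), for 0.1 s.
2. the shaft is then pulled out against its outer stop with more than 4 N, for 0.1 s (contact force between collar and stop_out_face above 4 N), for 0.1 s.
At the end, for the whole second after the job is handed in: The shaft is at rest, released, within 1.5 mm of the middle between its two stops, and every bystander is within 20 mm of where it began (distance between collar and float_mid below 0.0015 m and linear speed of roller_shaft below 0.003 m/s and distance of each of spare_roller, screwdriver, gel_bottle, paper_core, gear, screw_cup from where it was at the start of the episode below 0.02 m); the robot touches nothing.
It fails at once if the shaft is forced against a stop with more than 25 N (contact force between collar and stop_in_face above 25 N or contact force between collar and stop_out_face above 25 N).
It fails at once if a bystander is moved by more than 20 mm (distance of any of spare_roller, screwdriver, gel_bottle, paper_core, gear, screw_cup from where it was at the start of the episode above 0.02 m).
It also fails if it takes over 51 s, if anything falls off the work surface, if the arm or the gripper's body presses on something with over 40 N, if the wrist force passes 120 N, or if a joint passes its speed limit or range.

## Working session

There is one attempt and no reset: what is moved stays moved. The work goes in short steps, Python scripts to look and compute and a tool call to move; the robot and the scene stay as the last step left them, time stands still between calls to the robot, and variables do not carry over. Pictures are saved under pics/ and viewed, about 8 in all and at most 12, crops included, and the job is handed in when it is done.

Besides the shell and the picture viewer there is one more tool, called after "Request:" as a command line: name --argument value ..., lists and objects as JSON in quotes. play_rows: Moves the arm, as the interface text tells. Its arguments: {"type":"object","properties":{"rows":{"type":"array"},"newtons":{"type":"number"}},"required":["rows"]}

```bash
mkdir -p pics; ls; cat > h.py <<'E'
import numpy as np, cv2
from scipy.spatial.transform import Rotation as R
from rig import bot, optics, workorder
def ray(c,px):
    K=np.array([[c["fx"],0,c["cx"]],[0,c["fy"],c["cy"]],[0,0,1]])
    u=cv2.undistortPoints(np.array([[px]],float),K,np.array(c["D"],float))[0,0]
    T=np.array(c["T"]); return T[:3,3],T[:3,:3]@np.array([u[0],u[1],1])
def at_z(c,px,z):
    o,d=ray(c,px); return o+d*(z-o[2])/d[2]
def proj(c,P):
    K=np.array([[c["fx"],0,c["cx"]],[0,c["fy"],c["cy"]],[0,0,1]])
    Ti=np.linalg.inv(np.array(c["T"]))
    return cv2.projectPoints(np.array(P,float).reshape(-1,1,3),cv2.Rodrigues(Ti[:3,:3])[0],Ti[:3,3],K,np.array(c["D"],float))[0][:,0]
def tri(c1,p1,c2,p2):
    o1,d1=ray(c1,p1);o2,d2=ray(c2,p2)
    s=np.linalg.lstsq(np.c_[d1,-d2],o2-o1,rcond=None)[0]
    a=o1+d1*s[0];b=o2+d2*s[1]; return (a+b)/2,np.linalg.norm(a-b)
E
python3 - <<'E'
from h import *
s=bot.state();print({k:np.round(v,3) for k,v in s.items()},bot.pinch_z)
C={}
for n in("scene","top"):
    c=C[n]=optics.capture(n);cv2.imwrite(f"pics/{n}0.png",c["frame"]);print(n,np.round(c["T"],3).tolist())
for l,z in [("gear_case",.105),("roller_shaft",.075),("feeder",0),("spare_roller",0),("screwdriver",0),("gel_bottle",0),("paper_core",0),("gear",0),("screw_cup",0)]:
    ps={}
    for n in C:
        m=optics.mark_of(C[n],l)
        if m: ps[n]=m[0]["at"];print(l,n,np.round(m[0]["at"]),round(m[0]["conf"],2),np.round(at_z(C[n],m[0]["at"],z),3))
    if len(ps)==2: print("   tri",tri(C["scene"],ps["scene"],C["top"],ps["top"]))
E
```

```text
pics
{'time': np.float64(0.0), 'qpos': array([-1.327,  0.308,  1.508, -0.   ,  1.328, -0.074]), 'dq': array([-0.   , -0.002, -0.   ,  0.   ,  0.002,  0.001]), 'joint_efforts': array([-1.0000e-03, -4.5756e+01, -2.5192e+01,  0.0000e+00,  1.3000e-02,
       -0.0000e+00]), 'ee_pos': array([ 0.179, -0.546,  0.23 ]), 'ee_rot': array([-3.1  , -0.495,  0.   ]), 'force': array([0.042, 0.671, 0.608]), 'torque': array([-0.051, -0.005, -0.039]), 'gripper_width': np.float64(0.085)} -0.0187
scene [[0.563, 0.633, -0.532, 1.109], [0.826, -0.435, 0.357, -0.351], [-0.005, -0.64, -0.768, 0.839], [0.0, 0.0, 0.0, 1.0]]
top [[0.005, -0.995, 0.098, 0.48], [-1.0, -0.003, 0.015, -0.017], [-0.015, -0.098, -0.995, 1.245], [0.0, 0.0, 0.0, 1.0]]
gear_case scene [262. 251.] 0.63 [ 0.582 -0.142  0.105]
gear_case top [378. 234.] 0.77 [ 0.595 -0.146  0.105]
   tri (array([ 0.59262843, -0.14558258,  0.11978354]), np.float64(0.0018301303484526336))
roller_shaft scene [322. 188.] 0.81 [0.478 0.069 0.075]
roller_shaft top [288. 284.] 0.96 [0.479 0.062 0.075]
   tri (array([0.48034509, 0.06445829, 0.0794005 ]), np.float6
[... 718 characters left out ...]
8 0.336 0.   ]
   tri (array([6.25861344e-01, 3.33207969e-01, 4.08003673e-04]), np.float64(0.007038148252197199))
paper_core scene [422. 171.] 0.66 [0.514 0.361 0.   ]
paper_core top [324. 222.] 0.65 [ 0.636 -0.021  0.   ]
   tri (array([0.66387132, 0.04273669, 0.29359477]), np.float64(0.17942223338175145))
gear scene [132. 305.] 0.68 [ 0.476 -0.403  0.   ]
gear top [474. 284.] 0.56 [ 0.482 -0.398  0.   ]
   tri (array([ 0.48079116, -0.40021599,  0.00388728]), np.float64(0.0059376994073967035))
screw_cup scene [151. 367.] 0.75 [ 0.626 -0.419  0.   ]
screw_cup top [480. 226.] 0.69 [ 0.626 -0.417  0.   ]
   tri (array([ 0.62564581, -0.41867853, -0.00107881]), np.float64(0.0019010696614107892))
```

View pics/top0.png

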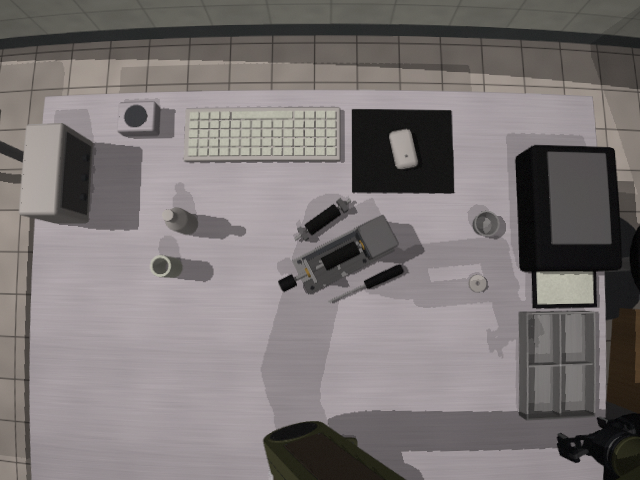

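View pics/scene0.png

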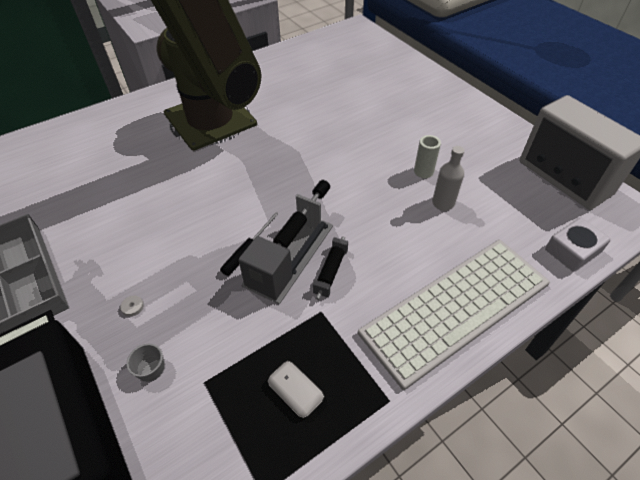

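The top view shows the knob at (288,284), the gear case at (378,234), the bearing plate between them, and the screwdriver low on the near side. The scene view has the knob at (322,188), clear of other things. Next I'll refine the shaft axis.

```bash
python3 - <<'E'
from h import *
from scipy.optimize import least_squares
C={n:optics.capture(n) for n in("scene","top")}
obs=[]
for n,c in C.items():
    for l in("gear_case","feeder","roller_shaft"):
        m=optics.mark_of(c,l)
        if m: obs.append((n,l,np.array(m[0]["at"])))
    r=optics.regions_of(c,"roller_shaft")
    if r:
        M=r[0]["region"].astype(np.uint8); k,lab,st,ce=cv2.connectedComponentsWithStats(M)
        pts=[]
        for i in range(1,k):
            if st[i,4]>30:
                w=at_z(c,ce[i],.075);pts.append(w);print(n,st[i],ce[i].round(1),w.round(4))
        if len(pts)>1:
            d=pts[0]-pts[1];print("yaw",np.degrees(np.arctan2(d[1],d[0])))
def res(p):
    x,y,t,k=p;u=np.array([-0,0,0]);ay=np.array([np.cos(t),np.sin(t),0]);o=np.array([x,y,0])
    P={"gear_case":o-.085*ay+[0,0,.105],"feeder":o,"roller_shaft":o+k*ay+[0,0,.075]}
    return np.concatenate([proj(C[n],P[l])[0]-a for n,l,a in obs])
f=least_squares(res,[.549,-.057,2.06,.15],loss="soft_l1");x,y,t,k=f.x
print(f.x,np.degrees(t),"knob",x+k*np.cos(t),y+k*np.sin(t));print(f.fun.round(1).tolist(),[(o[0],o[1]) for o in obs])
c=C["top"];cv2.imwrite("pics/crop.png",cv2.resize(c["frame"][190:320,260:420],None,fx=5,fy=5,interpolation=cv2.INTER_CUBIC))
E
```

```text
scene [313 180  17  19 219] [320.8 188.6] [0.4795 0.0657 0.075 ]
scene [274 206  34  41 632] [291.3 227.6] [ 0.5406 -0.0518  0.075 ]
yaw 117.46802421575697
top [311 242  51  31 629] [337.6 256.9] [ 0.5438 -0.0536  0.075 ]
top [278 272  29  19 239] [288.9 281.7] [0.4854 0.0602 0.075 ]
yaw -62.83226829705988
[ 0.54784773 -0.07034795  2.06343871  0.15073855] 118.22632962542403 knob 0.4765550710032209 0.06246570801729083
[0.4, -0.3, -6.4, -0.4, 2.1, 2.1, -1.2, -0.8, 5.2, 0.4, 0.1, 0.5] [('scene', 'gear_case'), ('scene', 'feeder'), ('scene', 'roller_shaft'), ('top', 'gear_case'), ('top', 'feeder'), ('top', 'roller_shaft')]
```

View pics/crop.png

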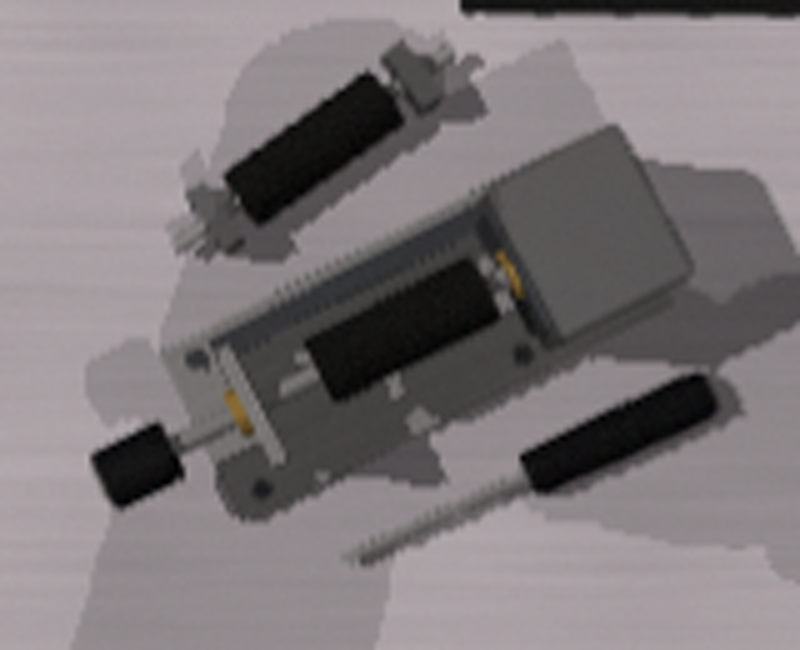

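The crop shows the knob centred at crop (138,465), which is pixel (287.6,283), and the roller at crop (405,328), which is pixel (341,255.6). The screwdriver tip is well away from the knob. I'll take the axis from these points and compute the transfer rows.

```bash
cat >> h.py <<'E'
def delta(goal,yaw):
    "remaining turn (deg) and shift (cm) in the present tool frame; tool x at yaw, z down"
    s=bot.state();Rm=R.from_rotvec(s["ee_rot"]);g=R.from_euler('z',yaw,degrees=True)*R.from_euler('x',180,degrees=True)
    return (Rm.inv()*g).as_rotvec(degrees=True).round(2),(Rm.inv().apply(np.array(goal)-s["ee_pos"])*100).round(3)
E
python3 - <<'E'
from h import *
c=optics.capture("top")
k=at_z(c,[287.6,283],.075);r=at_z(c,[341,255.6],.075);d=k-r
print(k.round(4),r.round(4),np.degrees(np.arctan2(d[1],d[0])))
# rows of transfer
p0=np.array([.179,-.546,.231]);p1=np.array([.479,.0635,.20]);y0,y1=18.1,118.2
N=13;prev=p0;Rp=y0
for i in range(1,N+1):
    s=i/N;p=p0+(p1-p0)*s+np.array([.9,-.44,0])*.06*np.sin(np.pi*s);y=y0+(y1-y0)*s
    loc=(R.from_euler('z',Rp,degrees=True)*R.from_euler('x',180,degrees=True)).inv().apply(p-prev)*100
    print([0,0,round(-(y-Rp),1)]+loc.round(2).tolist(),np.linalg.norm(loc).round(2));prev,Rp=p,y
print(delta(p1,y1))
E
```

```text
[0.4823 0.0632 0.075 ] [ 0.5469 -0.0615  0.075 ] 117.39196679167259
[0, 0, -7.7, 4.68, -2.74, 0.24] 5.43
[0, 0, -7.7, 4.96, -2.15, 0.24] 5.41
[0, 0, -7.7, 5.12, -1.61, 0.24] 5.37
[0, 0, -7.7, 5.2, -1.12, 0.24] 5.32
[0, 0, -7.7, 5.22, -0.69, 0.24] 5.28
[0, 0, -7.7, 5.23, -0.31, 0.24] 5.24
[0, 0, -7.7, 5.23, 0.05, 0.24] 5.23
[0, 0, -7.7, 5.22, 0.4, 0.24] 5.24
[0, 0, -7.7, 5.21, 0.78, 0.24] 5.27
[0, 0, -7.7, 5.17, 1.21, 0.24] 5.32
[0, 0, -7.7, 5.08, 1.69, 0.24] 5.36
[0, 0, -7.7, 4.91, 2.23, 0.24] 5.4
[0, 0, -7.7, 4.63, 2.81, 0.24] 5.42
(array([  -0.  ,   -0.  , -100.05]), array([ 47.499, -48.61 ,   3.131]))
```

Request:
play_rows --rows '[0,0,-7.7,4.7,-2.7,0,0,0,-7.7,5.0,-2.2,0,0,0,-7.7,5.1,-1.6,0,0,0,-7.7,5.2,-1.1,0,0,0,-7.7,5.2,-0.7,0,0,0,-7.7,5.2,-0.3,0,0,0,-7.7,5.2,0,0,0,0,-7.7,5.2,0.4,0,0,0,-7.7,5.2,0.8,0,0,0,-7.7,5.2,1.2,0]' --newtons 40

```text
invalid input at $.rows: expected a multiple of 7 numbers
```

Request:
play_rows --rows '[0,0,-7.7,4.7,-2.7,0,0,0,0,-7.7,5.0,-2.2,0,0,0,0,-7.7,5.1,-1.6,0,0,0,0,-7.7,5.2,-1.1,0,0,0,0,-7.7,5.2,-0.7,0,0,0,0,-7.7,5.2,-0.3,0,0,0,0,-7.7,5.2,0,0,0,0,0,-7.7,5.2,0.4,0,0,0,0,-7.7,5.2,0.8,0,0,0,0,-7.7,5.2,1.2,0,0]' --newtons 40

```text
time: 2.8
ee_pos: [0.4462, -0.0846, 0.2315]
ee_rot: [2.072, 2.349, 0.0]
force: [0.4, 0.3, 0.4]
gripper_width: 0.0851
```

```bash
python3 -c "
from h import *
print(bot.state()['ee_pos'],delta([.481,.0635,.20],117.6))"
```

```text
[ 0.44615879 -0.08460702  0.23150354] (array([  0.3 ,   0.47, -20.42]), array([14.281,  5.288,  3.084]))
```

Request:
play_rows --rows '[0,0,-6.8,4.8,1.8,1.0,0,0,0,-6.8,4.5,2.3,1.0,0,0,0,-6.8,4.2,2.8,1.0,0,0,0,0,0,0,0,0]'

```text
time: 3.3
ee_pos: [0.4828, 0.0719, 0.2013]
ee_rot: [1.596, 2.69, 0.002]
force: [0.0, -0.4, 0.1]
gripper_width: 0.0851
```

```bash
python3 - <<'E'
from h import *
print(bot.state()['ee_pos'],delta([.481,.0635,.056],117.6))
c=optics.capture("top");cv2.imwrite("pics/t2.png",cv2.resize(c["frame"][220:330,230:390],None,fx=5,fy=5,interpolation=cv2.INTER_CUBIC))
print(optics.mark_of(c,"roller_shaft")[:1])
E
```

```text
[0.48278252 0.07192075 0.20127601] (array([0.46, 0.64, 1.02]), array([-0.492, -0.675, 14.529]))
[]
```

Request:
play_rows --rows '[0.5,0.6,1.0,-0.5,-0.7,3.7,0,0,0,0,0,0,4.0,0,0,0,0,0,0,4.0,0,0,0,0,0,0,0,0]'

```text
time: 3.9
ee_pos: [0.4817, 0.0545, 0.0854]
ee_rot: [1.642, 2.669, -0.0]
force: [0.3, 0.3, 0.5]
gripper_width: 0.0852
```

```bash
python3 - <<'E'
from h import *
print(bot.state()['ee_pos'],delta([.481,.0635,.056],117.6))
c=optics.capture("scene");cv2.imwrite("pics/s3.png",cv2.resize(c["frame"][130:260,240:400],None,fx=5,fy=5,interpolation=cv2.INTER_CUBIC))
E
```

```text
[0.48165653 0.05453108 0.08544816] (array([ 0.23,  0.4 , -0.81]), array([0.851, 0.334, 2.94 ]))
```

View pics/s3.png

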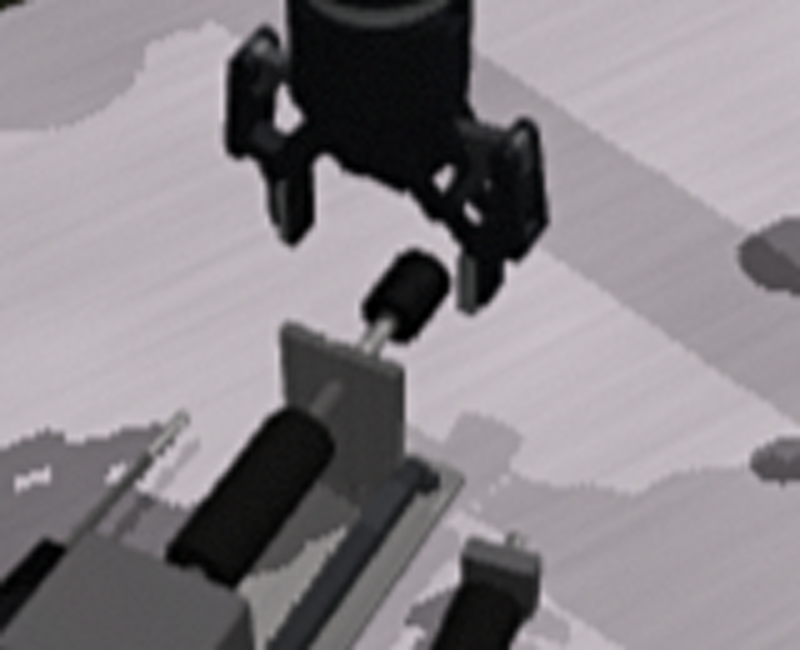

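The fingers at crop (290,230) and (480,295) are either side of the knob at (405,295), with clearance on both sides. I'll correct the offset and go down to grasp height.

Request:
play_rows --rows '[0.2,0.4,-0.8,0.8,0.3,0.5,0,0,0,0,0,0,1.5,0,0,0,0,0,0,0.9,0,0,0,0,0,0,0,0]'

```text
time: 4.45
ee_pos: [0.488, 0.0632, 0.063]
ee_rot: [1.622, 2.675, 0.015]
force: [0.4, -0.4, 0.4]
gripper_width: 0.0855
```

```bash
python3 - <<'E'
from h import *
print(bot.state()['ee_pos'],delta([.481,.0635,.056],117.6))
c=optics.capture("scene");cv2.imwrite("pics/s4.png",cv2.resize(c["frame"][130:260,240:400],None,fx=5,fy=5,interpolation=cv2.INTER_CUBIC))
E
```

```text
[0.48797076 0.0632138  0.0629696 ] (array([ 0.85,  0.34, -0.06]), array([ 0.352, -0.615,  0.686]))
```

View pics/s4.png

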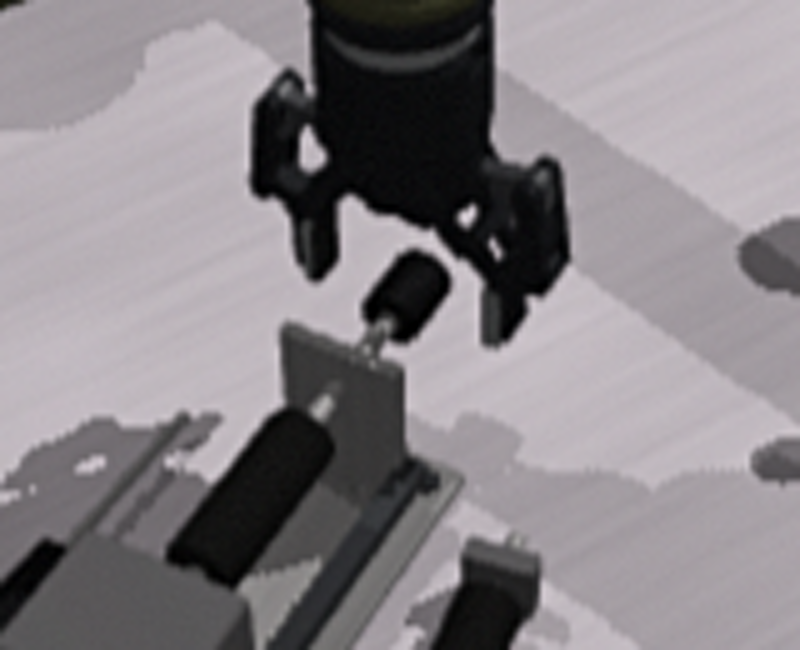

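The fingers now straddle the knob, with their midpoint at crop (405,308) and the knob at (405,293). That agrees with the computed offset of about 6 mm. I'll correct it and close gently.

Request:
play_rows --rows '[0.8,0.3,0,0.3,-0.6,0.7,0,0,0,0,0,0,0,0,0,0,0,0,0,0,0]'

```text
time: 4.88
ee_pos: [0.4819, 0.0634, 0.0567]
ee_rot: [1.627, 2.685, 0.002]
force: [0.2, 0.3, 0.8]
gripper_width: 0.0852
```

```bash
python3 - <<'E'
from h import *
print(bot.state()['ee_pos'],delta([.481,.0635,.056],117.6))
E
```

```text
[0.48192582 0.06336226 0.05674318] (array([ 0.13,  0.08, -0.04]), array([ 0.055, -0.076,  0.074]))
```

Request:
play_rows --rows '[0,0,0,0,0,0,255,0,0,0,0,0,0,255,0,0,0,0,0,0,255,0,0,0,0,0,0,255,0,0,0,0,0,0,255,0,0,0,0,0,0,255,0,0,0,0,0,0,255,0,0,0,0,0,0,255]' --newtons 40

```text
time: 5.88
ee_pos: [0.4833, 0.0636, 0.0573]
ee_rot: [1.626, 2.683, 0.005]
force: [0.4, 0.1, 0.3]
gripper_width: 0.029
```

```bash
cat >> h.py <<'E'
A=np.array([np.cos(np.radians(117.6)),np.sin(np.radians(117.6)),0])
def rep():
    s=bot.state();p=s["ee_pos"]-[.481,.0635,0]
    n=np.array([-A[1],A[0],0])
    print("t %.2f axial %.2f mm lat %.2f z %.4f  Fax %.1f Flat %.1f Fz %.1f w %.4f"%(s["time"],1e3*p@A,1e3*p@n,p[2],s["force"]@A,s["force"]@n,s["force"][2],s["gripper_width"]),delta([.481,.0635,.056],117.6)[0], "torque",np.round(s["torque"],2))
E
python3 -c "
from h import *
rep()"
```

```text
t 5.88 axial -0.95 mm lat -2.08 z 0.0573  Fax -0.1 Flat -0.4 Fz 0.3 w 0.0290 [ 0.27  0.13 -0.05] torque [ 0.1  -0.2  -0.06]
```

Request:
play_rows --rows '[0,0,0,-0.15,0,0,255,0,0,0,-0.15,0,0,255]'

```text
time: 6.12
ee_pos: [0.4845, 0.0613, 0.0573]
ee_rot: [1.627, 2.683, 0.005]
force: [0.7, 3.6, 0.3]
gripper_width: 0.0283
```

```bash
python3 -c "
from h import *
rep()"
```

```text
t 6.12 axial -3.57 mm lat -2.07 z 0.0573  Fax 2.8 Flat -2.3 Fz 0.3 w 0.0283 [ 0.27  0.08 -0.06] torque [ 0.33 -0.05 -0.  ]
```

Request:
play_rows --rows '[0,0,0,-0.12,0,0,255,0,0,0,0,0,0,255]'

```text
time: 6.38
ee_pos: [0.4849, 0.0605, 0.0573]
ee_rot: [1.628, 2.684, 0.006]
force: [0.8, 2.3, 0.7]
gripper_width: 0.0287
```

Request:
play_rows --rows '[0,0,0,-0.12,0,0,255]'

```text
time: 6.5
ee_pos: [0.485, 0.0603, 0.0572]
ee_rot: [1.63, 2.684, 0.007]
force: [-0.2, 8.8, 1.9]
gripper_width: 0.0286
```

Request:
play_rows --rows '[0,0,0,-0.12,0,0,255]'

```text
time: 6.62
ee_pos: [0.485, 0.0603, 0.0572]
ee_rot: [-1.631, -2.685, -0.009]
force: [-1.1, 7.2, 2.2]
gripper_width: 0.0289
```

```bash
python3 -c "
from h import *
rep()"
```

```text
t 6.62 axial -4.64 mm lat -2.04 z 0.0572  Fax 6.9 Flat -2.3 Fz 2.2 w 0.0289 [ 0.27 -0.2  -0.16] torque [1.21 0.11 0.12]
```

Request:
play_rows --rows '[0,0,0,-0.16,0,0,255,0,0,0,-0.18,0,0,255,0,0,0,-0.18,0,0,255]'

```text
time: 7.0
ee_pos: [0.485, 0.0604, 0.0573]
ee_rot: [-1.629, -2.677, -0.016]
force: [-0.6, 9.9, 2.3]
gripper_width: 0.0287
```

```bash
python3 -c "
from h import *
rep()"
```

```text
t 7.00 axial -4.61 mm lat -2.07 z 0.0573  Fax 9.1 Flat -4.1 Fz 2.3 w 0.0287 [ 0.27 -0.7  -0.26] torque [1.34 0.12 0.27]
```

```bash
cat >> h.py <<'E'
def rep2():
    s=bot.state();q=R.from_rotvec(s["ee_rot"]).apply([0,0,bot.pinch_z])+s["ee_pos"]-[.481,.0635,0]
    print("pinch axial %.2f mm  z %.4f Fax %.1f"%(1e3*q@A,q[2],s["force"]@A));rep()
E
python3 -c "
from h import *
rep2()"
```

```text
pinch axial -4.84 mm  z 0.0760 Fax 9.1
t 7.00 axial -4.61 mm lat -2.07 z 0.0573  Fax 9.1 Flat -4.1 Fz 2.3 w 0.0287 [ 0.27 -0.7  -0.26] torque [1.34 0.12 0.27]
```

Request:
play_rows --rows '[0.2,-0.6,-0.2,-0.2,0,0,255,0.2,-0.5,-0.2,-0.22,0,0,255]'

```text
time: 7.25
ee_pos: [0.485, 0.0601, 0.0572]
ee_rot: [-1.627, -2.687, 0.004]
force: [-2.1, 10.6, 3.1]
gripper_width: 0.029
```

```bash
python3 -c "
from h import *
rep2()"
```

```text
pinch axial -4.87 mm  z 0.0759 Fax 10.4
t 7.25 axial -4.88 mm lat -1.94 z 0.0572  Fax 10.4 Flat -3.0 Fz 3.1 w 0.0290 [-0.13  0.04 -0.01] torque [ 1.73  0.05 -0.07]
```

Firm inner stop at pinch axial −4.87 mm with 10.4 N. Now I'll pull out. The first 8 mm is certain to be free travel.

Request:
play_rows --rows '[0,0,0,0.15,0,0,255,0,0,0,0.2,0,0,255,0,0,0,0.2,0,0,255,0,0,0,0.2,0,0,255,0,0,0,0,0,0,255]'

```text
time: 7.88
ee_pos: [0.4823, 0.0654, 0.0573]
ee_rot: [1.626, 2.685, -0.006]
force: [0.5, 0.6, 0.2]
gripper_width: 0.0293
```

```bash
python3 -c "
from h import *
rep2()"
```

```text
pinch axial 1.12 mm  z 0.0760 Fax 0.3
t 7.88 axial 1.05 mm lat -2.01 z 0.0573  Fax 0.3 Flat -0.7 Fz 0.2 w 0.0293 [-0.1   0.22  0.02] torque [ 0.3  -0.29 -0.02]
```

Request:
play_rows --rows '[0,0.2,0,0.2,0,0,255,0,0,0,0.2,0,0,255,0,0,0,0,0,0,255]'

```text
time: 8.25
ee_pos: [0.4804, 0.0689, 0.0572]
ee_rot: [-1.627, -2.687, 0.003]
force: [1.0, -0.0, -0.3]
gripper_width: 0.0289
```

Request:
play_rows --rows '[0,0,0,0.12,0,0,255,0,0,0,0,0,0,255]'

```text
time: 8.5
ee_pos: [0.4798, 0.0702, 0.0573]
ee_rot: [-1.627, -2.687, 0.003]
force: [0.0, -0.8, 0.1]
gripper_width: 0.0288
```

Request:
play_rows --rows '[0,0,0,0.12,0,0,255]'

```text
time: 8.62
ee_pos: [0.4793, 0.0711, 0.0573]
ee_rot: [-1.627, -2.687, 0.003]
force: [0.1, -0.5, -0.2]
gripper_width: 0.0291
```

Force is bounded by the shift of each row (about 6 N/mm), so several 1.2 mm rows together are safe.

Request:
play_rows --rows '[0,0,0,0.12,0,0,255,0,0,0,0.12,0,0,255,0,0,0,0.12,0,0,255]'

```text
time: 9.0
ee_pos: [0.4777, 0.0742, 0.0573]
ee_rot: [1.627, 2.688, -0.003]
force: [1.4, -4.2, -0.1]
gripper_width: 0.0287
```

```bash
python3 -c "
from h import *
rep2()"
```

```text
pinch axial 11.05 mm  z 0.0760 Fax -4.4
t 9.00 axial 11.03 mm lat -2.05 z 0.0573  Fax -4.4 Flat 0.7 Fz -0.1 w 0.0287 [-0.1   0.07  0.03] torque [-0.57 -0.47 -0.16]
```

Request:
play_rows --rows '[0,0,0,0.12,0,0,255,0,0,0,0.15,0,0,255]'

```text
time: 9.25
ee_pos: [0.4776, 0.0745, 0.0573]
ee_rot: [1.622, 2.686, -0.007]
force: [2.9, -8.5, -1.6]
gripper_width: 0.0289
```

```bash
python3 -c "
from h import *
rep2()"
```

```text
pinch axial 11.41 mm  z 0.0760 Fax -8.9
t 9.25 axial 11.30 mm lat -2.09 z 0.0573  Fax -8.9 Flat 1.4 Fz -1.6 w 0.0289 [-0.1   0.33  0.13] torque [-1.22 -0.68 -0.21]
```

Request:
play_rows --rows '[-0.1,0.4,0.1,0.18,0,0,255,-0.1,0.4,0.1,0.2,0,0,255,-0.1,0.4,0.1,0.2,0,0,255]'

```text
time: 9.62
ee_pos: [0.4776, 0.0747, 0.0573]
ee_rot: [-1.624, -2.685, -0.009]
force: [2.3, -7.7, -2.2]
gripper_width: 0.0283
```

```bash
python3 -c "
from h import *
rep2()"
```

```text
pinch axial 11.45 mm  z 0.0760 Fax -7.9
t 9.62 axial 11.56 mm lat -2.16 z 0.0573  Fax -7.9 Flat 1.5 Fz -2.2 w 0.0283 [ 0.2  -0.34  0.06] torque [-1.43 -0.53 -0.07]
```

Request:
play_rows --rows '[0,0,0,0.22,0,0,255,0,0,0,0.24,0,0,255]'

```text
time: 9.88
ee_pos: [0.4776, 0.0747, 0.0573]
ee_rot: [1.622, 2.687, 0.003]
force: [3.5, -11.1, -1.8]
gripper_width: 0.0289
```

```bash
python3 -c "
from h import *
rep2()"
```

```text
pinch axial 11.57 mm  z 0.0760 Fax -11.5
t 9.88 axial 11.53 mm lat -2.15 z 0.0573  Fax -11.5 Flat 2.0 Fz -1.8 w 0.0289 [0.19 0.1  0.18] torque [-1.74 -0.67 -0.27]
```

Outer stop at +11.57 mm with 11.5 N, against −4.87 mm with 10.4 N at the inner one. The free travel is about 15 mm, and the middle is at pinch axial +3.3.

Request:
play_rows --rows '[-0.1,0,-0.1,-0.2,0,0,255,0,0,0,-0.2,0,0,255,0,0,0,-0.2,0,0,255,0,0,0,-0.2,0,0,255,0,0,0,0,0,0,255]'

```text
time: 10.5
ee_pos: [0.4805, 0.0691, 0.0573]
ee_rot: [1.623, 2.689, 0.008]
force: [-0.1, -0.1, 1.2]
gripper_width: 0.0286
```

```bash
python3 -c "
from h import *
rep2()"
```

```text
pinch axial 5.13 mm  z 0.0760 Fax -0.0
t 10.50 axial 5.17 mm lat -2.12 z 0.0573  Fax -0.0 Flat 0.1 Fz 1.2 w 0.0286 [ 0.27 -0.11  0.17] torque [-0.08 -0.16 -0.29]
```

Request:
play_rows --rows '[0,0,0,-0.2,0,0,255,0,0,0,0,0,0,255,0,0,0,0,0,0,255]'

```text
time: 10.88
ee_pos: [0.4815, 0.0672, 0.0573]
ee_rot: [1.623, 2.689, 0.008]
force: [0.3, 3.2, 1.5]
gripper_width: 0.0289
```

```bash
python3 -c "
from h import *
rep2()"
```

```text
pinch axial 3.01 mm  z 0.0760 Fax 2.7
t 10.88 axial 3.05 mm lat -2.11 z 0.0573  Fax 2.7 Flat -1.7 Fz 1.5 w 0.0289 [ 0.27 -0.11  0.17] torque [ 0.23 -0.05 -0.22]
```

Request:
play_rows --rows '[0,0,0,0.05,0,0,255,0,0,0,0,0,0,255]'

```text
time: 11.12
ee_pos: [0.4814, 0.0673, 0.0573]
ee_rot: [1.623, 2.689, 0.007]
force: [0.7, 0.9, -0.3]
gripper_width: 0.0288
```

```bash
python3 - <<'E'
from h import *
rep2()
c=optics.capture("scene");cv2.imwrite("pics/s5.png",c["frame"])
E
```

```text
pinch axial 3.13 mm  z 0.0760 Fax 0.5
t 11.12 axial 3.15 mm lat -2.07 z 0.0573  Fax 0.5 Flat -1.1 Fz -0.3 w 0.0288 [ 0.27 -0.07  0.18] torque [ 0.19 -0.06 -0.19]
```

Within 0.2 mm of the middle. Releasing.

Request:
play_rows --rows '[0,0,0,0,0,0,0,0,0,0,0,0,0,0,0,0,0,0,0,0,0,0,0,0,0,0,0,0,0,0,0,0,0,0,0,0,0,0,0,0,0,0]'

```text
time: 11.92
ee_pos: [0.4797, 0.067, 0.0568]
ee_rot: [-1.62, -2.69, -0.004]
force: [-0.5, 0.3, -0.3]
gripper_width: 0.0854
```

```bash
python3 - <<'E'
from h import *
rep2()
c=optics.capture("scene");cv2.imwrite("pics/s6.png",cv2.resize(np.vstack([cv2.imread("pics/s5.png")[130:260,240:400],c["frame"][130:260,240:400]]),None,fx=2.3,fy=2.3,interpolation=cv2.INTER_CUBIC))
E
```

```text
pinch axial 3.63 mm  z 0.0755 Fax 0.5
t 11.93 axial 3.66 mm lat -0.49 z 0.0568  Fax 0.5 Flat 0.3 Fz -0.3 w 0.0854 [ 0.09 -0.11  0.28] torque [0.01 0.01 0.02]
```

View pics/s6.png

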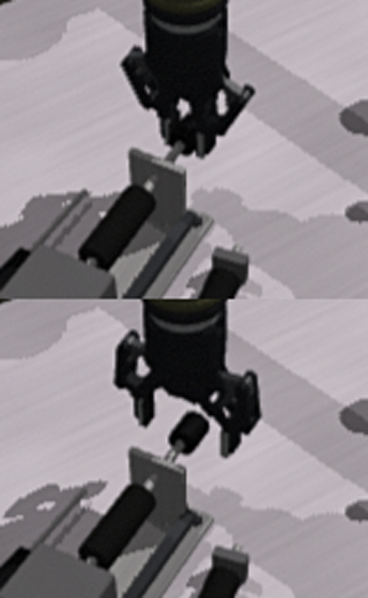

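The top half shows the knob gripped. The bottom half shows the fingers open and clear on both sides, with the knob free at about (188,432). Retreating straight up.

Request:
play_rows --rows '[0,0,0,0,0,-2,0,0,0,0,0,0,-4,0,0,0,0,0,0,-5,0,0,0,0,0,0,-4,0,0,0,0,0,0,0,0,0,0,0,0,0,0,0]'

```text
time: 12.72
ee_pos: [0.4786, 0.0665, 0.2101]
ee_rot: [-1.619, -2.688, -0.001]
force: [-1.0, 0.1, 0.2]
gripper_width: 0.0856
```

```bash
python3 - <<'E'
from h import *
rep2()
c=optics.capture("scene");cv2.imwrite("pics/s7.png",c["frame"])
r=optics.regions_of(c,"roller_shaft")
if r:
    k,lab,st,ce=cv2.connectedComponentsWithStats(r[0]["region"].astype(np.uint8))
    for i in range(1,k):
        if st[i,4]>30:
            w=at_z(c,ce[i],.075); print(ce[i].round(1),"shift vs start mm", ((w-([.4795,.0657,.075] if ce[i][0]>305 else [.5406,-.0518,.075]))@A*1e3).round(1))
for l in("spare_roller","screwdriver","gel_bottle","paper_core","gear","screw_cup"):
    m=optics.mark_of(c,l)
    print(l,[np.round(x["at"]).tolist() for x in m[:1]])
E
```

```text
pinch axial 3.72 mm  z 0.2288 Fax 0.6
t 12.72 axial 3.78 mm lat 0.76 z 0.2101  Fax 0.6 Flat 0.8 Fz 0.2 w 0.0856 [-0.08 -0.18  0.28] torque [ 0.07 -0.01 -0.04]
[320.9 188.4] shift vs start mm 0.8
[292.  226.8] shift vs start mm 2.6
spare_roller [[331.0, 272.0]]
screwdriver [[254.0, 245.0]]
gel_bottle [[445.0, 198.0]]
paper_core [[424.0, 168.0]]
gear [[135.0, 309.0]]
screw_cup [[154.0, 366.0]]
```

View pics/s7.png

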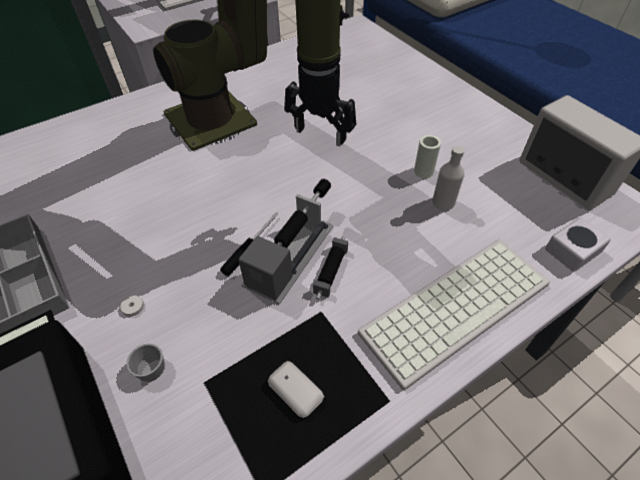

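The arm is clear and the bystanders look unmoved. The coarse image shift of 0.8 to 2.6 mm is below the 4.1 mm the gripper reported, so I'll check it at sub-pixel level.

```bash
python3 - <<'E'
from h import *
c=optics.capture("scene");t=optics.capture("top")
for n,c,a0 in(("scene",c,cv2.imread("pics/scene0.png")),("top",t,cv2.imread("pics/top0.png"))):
    a=cv2.cvtColor(a0,cv2.COLOR_BGR2GRAY).astype(np.float32);b=cv2.cvtColor(c["frame"],cv2.COLOR_BGR2GRAY).astype(np.float32)
    k=np.array([.481,.0635,.075]);g=k-.138*A;p=proj(c,[k,k+.01*A,g,g+.01*A])
    for nm,q,ax in(("knob",p[0],p[1]-p[0]),("roller",p[2],p[3]-p[2])):
        u=ax/np.linalg.norm(ax);v=np.array([-u[1],u[0]])
        def prof(im):
            s=np.arange(-28,28,.1);w=np.arange(-3,3.1,.5)
            X=(q[0]+s[:,None]*u[0]+w*v[0]).astype(np.float32);Y=(q[1]+s[:,None]*u[1]+w*v[1]).astype(np.float32)
            return s,cv2.remap(im,X,Y,cv2.INTER_LINEAR).mean(1)
        s,pa=prof(a);_,pb=prof(b)
        ed=lambda f:[round(float(s[i]),1) for i in range(len(s)-1) if (f[i]-50)*(f[i+1]-50)<0]
        print(n,nm,"px per mm",np.linalg.norm(ax)/10,"edges before",ed(pa),"after",ed(pb))
E
```

```text
scene knob px per mm 0.3423149258742936 edges before [-18.3, -17.5, -5.6, 9.6] after [-3.8, 10.9]
scene roller px per mm 0.397882879585452 edges before [-17.5, 21.3] after [-15.9, 22.6]
top knob px per mm 0.42803542704721653 edges before [-7.9, 7.5] after [-20.2, -16.6, -1.6, 0.0]
top roller px per mm 0.42635516702247 edges before [-19.8, 18.2] after [-18.1, 19.4]
```

The edge shifts average about 3.9 mm, against 4.1 mm expected, so the shaft stayed where I set it. Handing in.

```bash
python3 -c "
from h import *
print(workorder.sign_off(), bot.state()['time'])"
```

```text
the job is handed in; nothing more can be done
the job is handed in; nothing more can be done
```

The shaft is set about 0.2 mm from the middle between its two stops and released, and the job is handed in. No verdict came back.

- **Inner stop:** felt at −4.87 mm along the shaft axis, with 10.4 N.
- **Outer stop:** felt at +11.57 mm, with 11.5 N. Free travel comes out at about 15 mm.
- **Setting:** the middle works out at +3.3 mm. I left the shaft at +3.13 mm by the gripper's reading, then opened the jaws and lifted clear, at about 13 s.

**Checks afterwards:**
- **Shaft position:** edge profiles in both cameras show the shaft moved about 3.9 mm from its start, ranging from 2.8 to 5.2 mm. The gripper reading predicts 4.1 mm. The coarser mask centroids disagreed, giving only 0.8 to 2.6 mm. I put that down to their one-pixel noise, since a pixel is 2 to 3 mm there.
- **Other things on the table:** they look unmoved in the last picture. The network marks differ from the first ones by up to about 5 px, within their scatter.

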